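# Set the propeller shaft up in a matched pair of V-blocks

### The job

Of the four steel V-blocks standing about on the bench, find the two that match, and stand that pair on the granite surface plate with their V's up and in line, about 12 cm apart from centre to centre. Then take the propeller shaft off its sloping wooden rest and lay it level in both V's, on its straight part. Put the blocks and the shaft down gently without dropping them, and leave everything else, the two odd blocks included, where it is.

Things in the scene. Friction and masses are not known exactly. Their poses are not given: they have to be found in the camera images.
- vblock_1: one of the matched pair: steel V-block, 48 mm wide, 40 mm long along the V, 44 mm high, 0.4 to 0.7 kg; a 90 degree V, 30 mm wide, 15 mm deep, runs along its top. It stands on the bench, V up. Origin: centre of its underside; z up, y along the V, x across it. A 22 mm shaft lying in the V has its axis 44.6 mm above the origin
- vblock_2: the other one of the matched pair: same shape and sizes, same axes as vblock_1
- vblock_tall: odd V-block, to be left alone: same plan (48 x 40 mm) and same V, but 58 mm high; same axes
- vblock_small: odd V-block, to be left alone: 36 mm wide, 32 mm long, 32 mm high, V 20 mm wide; same axes
- plate: dark granite surface plate, 152 mm along its x, 229 mm along its y, 51 mm high, fixed to the bench and level; edges rounded by 3 mm. Origin: centre of its underside, so its top is 51 mm above; nothing stands on it
- shaft: steel propeller shaft stub, 0.5 to 0.75 kg: straight round part 22 mm thick, 180 mm long, then a 45 mm taper (22 to 16 mm), then a 26 mm thread, 14 mm thick. It leans in the rest at 35 degrees from level, thread end up. Origin: on the axis, mid straight part (100 mm above the bench at the start); x along the axis towards the thread. Balance point near x = +10 mm
- rest: sloping wooden rest, fixed: base board 235 x 85 x 16 mm, two notched saddles (18 mm thick, 65 mm either side of the shaft's origin) under the shaft, a stop at its lower end, a rib 32 mm and more below the axis; clear above. Origin: centre of the underside; the axis passes 100 mm above it and climbs at 35 degrees towards the rest's +x. The shaft lifts out square to its axis
- castle_nut: brass castle nut, 34 mm across, 27 mm high; leave it. Origin: centre of its underside
- marking_jar: small brown glass jar with a black cap, 48 mm across, 62 mm high; leave it. Origin: centre of its underside
- wrench: steel wrench, 160 mm long, lying along its x; leave it. Origin: centre of its underside
- mallet: soft-faced mallet lying on the bench, wooden handle 190 mm long towards its -x, head 98 mm long along y; leave it. Origin: under the centre of the head
- caliper: dial caliper lying flat, 150 mm along its x, 18 mm high; leave it. Origin: under the middle of its beam
- grease_tin: round aluminium tin, 70 mm across, 46 mm high; leave it. Origin: centre of its underside
Things that resemble listed ones, but are neither listed nor needed, are in the scene too. Leave any pink or red look-alike of the vblock_2 alone.

How it is judged:
By the outcome, as a careful person would: the job done as asked, in the order asked, and still so for the second after the job is handed in, with the robot touching nothing.
It also fails if it takes over 67 s, if anything falls off the work surface, if the arm or the gripper's body presses on something with over 40 N, if the wrist force passes 120 N, or if a joint passes its speed limit or range.

### The arm

A 6-joint arm with a two-finger parallel gripper is mounted at the origin on the work surface. World frame = base frame: x ahead of the robot, y to its left, z up, the work surface at z = 0. Lengths are in mm, angles in rad, forces in N, time in s.
With the tool pointing down it reaches from about 250 to 725 mm from the base axis. Payload 4 kg.
Tool frame: the origin (TCP) lies at the centre of the arm's flange, where the gripper is bolted on; the fingertips stand 173 mm ahead of it and the grasp point (between the pads) lies 155 mm ahead of it; x points along the fingers, z is the direction in which the jaws open and shut, and the axes are right-handed (so a half turn about x gives the same grasp; the last joint's range is limited). The gripper opens to 85 mm and grips with 20 to 120 N. Pads are 22 mm wide; open, the fingers measure 114 mm over their backs; the gripper's body (76 mm by 85 mm) begins 54 mm behind the grasp point. The pads swing forward as they close: fully open they stand 13 mm farther back than shut.
Start: joints at [-1.111, 0.241, 0.005, 1.335, 0, 1.571], TCP at [221.883, -448.072, 404.706] pointing down, gripper open.
Joint ranges: [-2.72, 2.72], [-1.05, 1.87], [-1.09, 1.28], [-1.99, 2.15], [-1.42, 1.44], [-3.14, 3.14]. Speed limits (rad/s): [2.79, 2.79, 3.14, 3.14, 3.14, 3.14].

### API

Orientations are given as [roll, pitch, yaw] about the fixed x, y, z axes, in that order (R = Rz(yaw) Ry(pitch) Rx(roll)).
In Python, from workcell import bot, cams gives the robot as it stands. The module is installed in compiled form; this text tells all that it offers.
- The arm moves only by the shell command python3 -m jog 'ROWS'. ROWS is JSON, one flat list of numbers, 7 for each row, row after row: the shift along the world's x, y, z in cm, then the turn, a rotation vector about the world's x, y, z in degrees, then the finger opening in cm, from 0 to 8.54. In form: [x, y, z, wx, wy, wz, grip, x, y, z, wx, wy, wz, grip, ...]. A call has 1 to 5 rows; each row is the pose to reach, as a shift and turn from the pose commanded when the call began; what a row does not reach only later rows make up. A row lasts 1/8 s, in which the tool goes at most 62.5 mm and 10.7 degrees, less where a joint would pass 70% of its speed; a pose out of reach is approached as far as the arm can. A call with a gripper value outside its range is refused whole. The fingers move at their own pace and stop on an object; the grip force is fixed at half the most. Time passes only in rows, so rows that repeat a pose let the fingers close. It gives the time, the measured TCP pose, the force and the opening at its end, in the units of the state.
- bot.sense(): the state, without advancing time (a new reading comes with each control period).
- cams.snapshot(name): name is "scene" or "top"; returns a dict with "frame" (480x640x3 uint8, red, green, blue), "camera_matrix" (3x3 intrinsics, pixels), "rvec" (rotation vector, rad) and "tvec" (3), from world to camera coordinates, as OpenCV has them. Camera axes: x right, y down, z forward; pixel columns grow to the right and rows downward; lengths in mm; the calibration is good to about 2 mm. A picture is of the moment at which its call begins. There is no depth.
- bot.sign_off(): hands the job in, once; it reports no verdict.
The state is a dict: "t": time; "qpos": joint angles; "qvel": joint speeds; "tau": joint torques, N m; "tcp_pos": TCP position; "orientation": TCP orientation; "force": force on the tool from outside, world axes, zero at the start; "moment": the same for the moment, N m; "finger_gap": finger opening in mm.
Only numpy, scipy, OpenCV 4.12 (cv2) and the standard library are available. Lean on these libraries where they do the work, as an engineer would, in place of code of your own. Each camera call takes 0.05 s, during which the arm holds its last target. There are 200 camera calls.

## Working session

There is one attempt and no reset: what is moved stays moved. The work goes in short steps, Python scripts to look and compute and a shell command to move; the robot and the scene stay as the last step left them, time stands still between calls to the robot, and variables do not carry over. Pictures are saved under pics/ and viewed, about 8 in all and at most 12, crops included, and the job is handed in when it is done.

```bash
ls; mkdir -p pics
cat > h.py <<'E'
import numpy as np, cv2
from workcell import bot, cams
def snap(n):
    s=cams.snapshot(n); return s
def proj(s,P):
    return cv2.projectPoints(np.float64(P).reshape(-1,3),np.float64(s['rvec']),np.float64(s['tvec']),np.float64(s['camera_matrix']),None)[0].reshape(-1,2)
def unproj(s,uv,z):
    R=cv2.Rodrigues(np.float64(s['rvec']))[0]; t=np.float64(s['tvec']).reshape(3); K=np.float64(s['camera_matrix'])
    C=-R.T@t; out=[]
    for u,v in np.atleast_2d(uv):
        d=R.T@np.linalg.solve(K,[u,v,1]); out.append(C+d*(z-C[2])/d[2])
    return np.array(out)
def save(s,fn,crop=None,k=1):
    f=s['frame']
    if crop: a,b,c,d=crop; f=f[b:d,a:c]
    cv2.imwrite('pics/'+fn,cv2.resize(cv2.cvtColor(f,cv2.COLOR_RGB2BGR),None,fx=k,fy=k,interpolation=cv2.INTER_CUBIC))
E
python3 - <<'E'
from h import *
import pickle
for n in('top','scene'):
    s=snap(n); save(s,n+'0.png'); pickle.dump(s,open(n+'0.pkl','wb'))
    R=cv2.Rodrigues(np.float64(s['rvec']))[0]; print(n,-R.T@np.float64(s['tvec']).reshape(3),R[2])
print(bot.sense())
E
```

```text
pics
top [ 389.53696868  -26.01026995 1377.87878085] [ 0.0919851  -0.00852314 -0.99572391]
scene [909.52319326 438.23493332 831.30816625] [-0.42088293 -0.49897393 -0.75755038]
{'t': 0.1, 'qpos': array([-1.11099038e+00,  2.41333519e-01,  3.81439064e-03,  1.33516346e+00,
       -2.35115678e-05,  1.57082420e+00]), 'qvel': array([ 0.00025267, -0.00176211,  0.001987  ,  0.00133447,  0.00083228,
       -0.00092738]), 'tau': array([-3.35574248e-05, -3.73138726e+01,  2.53009415e+01,  1.08762065e-02,
       -2.39515748e-05,  3.03365439e-06]), 'tcp_pos': array([ 221.77536812, -447.85055896,  403.88669898]), 'orientation': array([-3.12910079,  1.56890992,  2.04306629]), 'force': array([ 0.33789375,  0.45315373, -0.20069796]), 'moment': array([ 0.05344861, -0.01872181, -0.03280282]), 'finger_gap': 85.60589743793186}
```

View pics/top0.png

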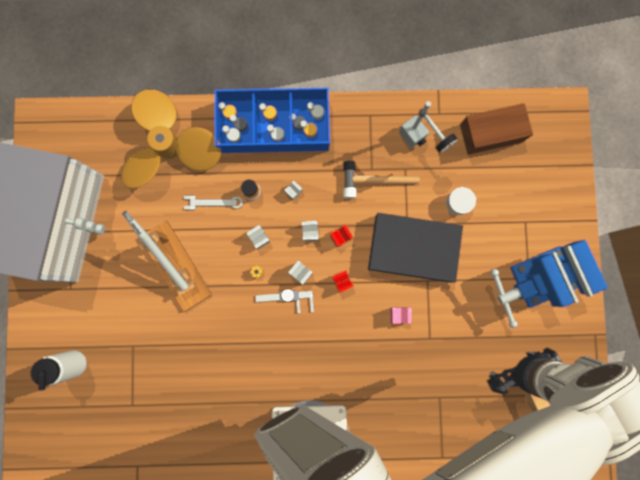

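View pics/scene0.png

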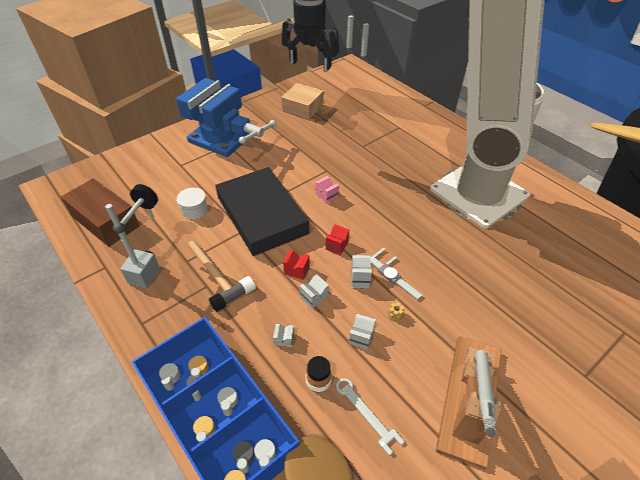

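Top view: steel blocks at (259,237), (310,231), (301,272) and a small one at (293,190). The red ones (341,236) and (343,282) and the pink one (401,316) are look-alikes. The plate is at (416,248) and the shaft at (160,252). Next I enlarge both views to find the tall block.

Run:
```python
from h import *
import pickle
t=pickle.load(open('top0.pkl','rb'));s=pickle.load(open('scene0.pkl','rb'))
def cr(s,a,b,c,d,k): return cv2.resize(cv2.cvtColor(s['frame'][b:d,a:c],cv2.COLOR_RGB2BGR),None,fx=k,fy=k,interpolation=cv2.INTER_CUBIC)
A=cr(t,235,215,335,290,4)   # 400x300
B=cr(s,295,250,395,350,4)[:,:400]
C=cr(t,110,200,235,315,3.2)
D=cr(s,430,330,530,470,2.14)
im=np.zeros((600,800,3),np.uint8)
im[:300,:400]=A;im[:200,400:800]=B[:200];im[200:400,400:800]=B[200:]
h=min(300,C.shape[0]);im[300:300+h,:400]=C[:h,:400]
d=cr(s,440,340,530,390,2.2);im[400:510,400:598]=d[:110,:198]
d=cr(s,440,390,530,470,2.2);im[400:576,600:798]=d[:176,:198]
cv2.imwrite('pics/c1.png',im)
```

```text
(no output)
```

View pics/c1.png

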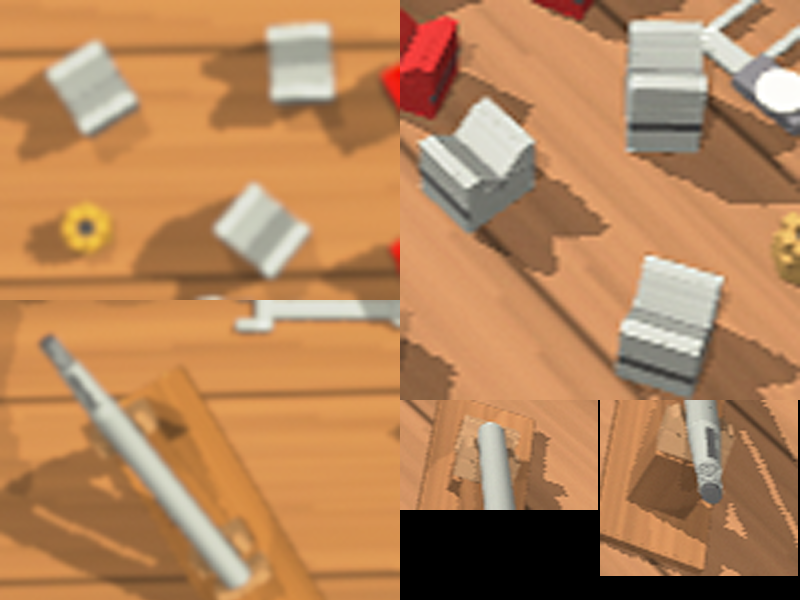

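```bash
cat > fit.py <<'E'
from h import *
import pickle
from scipy.optimize import minimize
def Rz(a): c,s=np.cos(a),np.sin(a); return np.array([[c,-s,0],[s,c,0],[0,0,1.]])
def vblock(h,w=48,l=40,vw=30):
    p=np.array([[-w/2,0],[w/2,0],[w/2,h],[vw/2,h],[0,h-vw/2],[-vw/2,h],[-w/2,h]])
    f=[np.c_[p[:,0],np.full(7,y),p[:,1]] for y in(-l/2,l/2)]
    for i in range(7):
        a,b=p[i],p[(i+1)%7]; f.append(np.array([[a[0],-l/2,a[1]],[b[0],-l/2,b[1]],[b[0],l/2,b[1]],[a[0],l/2,a[1]]]))
    return f
def boxf(lx,ly,h):
    return [np.array([[x,y,z] for x in(-lx/2,lx/2) for y in(-ly/2,ly/2) for z in(0,h)])]
def shaftf():
    st=[(-90,11),(90,11),(135,8),(135,7),(161,7)]; a=np.arange(0,2*np.pi,.3); f=[]
    for (x0,r0),(x1,r1) in zip(st,st[1:]):
        f.append(np.array([[x,r*np.cos(k),r*np.sin(k)] for x,r in((x0,r0),(x1,r1)) for k in a]))
    return f
K=6
def render(s,faces,roi,hull):
    a,b,c,d=roi; m=np.zeros(((d-b)*K,(c-a)*K),np.uint8)
    for F in faces:
        q=(proj(s,F)-[a-.5,b-.5])*K-.5
        if hull: q=cv2.convexHull(q.astype(np.float32)).reshape(-1,2)
        cv2.fillPoly(m,[np.round(q*16).astype(np.int32)],255,shift=4)
    return cv2.resize(m,(c-a,d-b),interpolation=cv2.INTER_AREA)/255.
def grey(f):
    f=f.astype(float); return np.clip((60-(f.max(2)-f.min(2)))/25,0,1)*(f.max(2)>60)
def dark(f): return (f.max(2)<75).astype(float)
def fit(views,faces,place,p0,hull=False,mask=grey,pad=6,step=(6,6,.15),want=False):
    data=[]
    for s in views:
        q=np.vstack([proj(s,place(F,p0)) for F in faces]); a,b=np.maximum(q.min(0)-pad,0).astype(int); c,d=(q.max(0)+pad).astype(int)+1
        c=min(c,640);d=min(d,480)
        data.append((s,(a,b,c,d),mask(s['frame'])[b:d,a:c]))
    def cost(p): 
        G=[place(F,p) for F in faces]
        return sum(((render(s,G,r,hull)-m)**2).sum()/m.sum() for s,r,m in data)
    p0=np.array(p0,float); best=None
    for _ in range(2):
        sx=np.vstack([p0]+[p0+np.eye(len(p0))[i]*step[i] for i in range(len(p0))])
        r=minimize(cost,p0,method='Nelder-Mead',options=dict(initial_simplex=sx,xatol=.02,fatol=1e-5)); p0=r.x
    return r.x,r.fun
def std(z=0): return lambda F,p: F@Rz(p[2]).T+[p[0],p[1],z]
def inc(F,p):
    c,s_=np.cos(np.radians(35)),np.sin(np.radians(35)); Ry=np.array([[c,0,-s_],[0,1,0],[s_,0,c]])
    return F@Ry.T@Rz(p[2]).T+[p[0],p[1],100]
E
python3 - <<'E'
from fit import *
t=pickle.load(open('top0.pkl','rb'));s=pickle.load(open('scene0.pkl','rb'))
for nm,uv in dict(A=(259,237),B=(310,231),C=(301,272)).items():
    x,y,_=unproj(t,uv,40)[0]
    for h in(44,58):
        best=min((fit([t,s],vblock(h),std(),[x,y,y0],pad=4) for y0 in(-.8,-.4,0,.4,.8,1.2,1.57,2)),key=lambda r:r[1])
        print(nm,h,np.round(best[0],2),round(best[1],3), [round(fit([v],vblock(h),std(),best[0],pad=4,step=(2,2,.05))[1],3) for v in(t,s)])
x,y,_=unproj(t,(416,248),51)[0]
print('plate',fit([t,s],boxf(152,229,51),std(),[x,y,0.05],hull=True,mask=dark,step=(4,4,.05)))
for v in(t,s): print(fit([v],boxf(152,229,51),std(),[x,y,0.05],hull=True,mask=dark,step=(4,4,.05)))
x,y,_=unproj(t,(163,260),100)[0]; e=unproj(t,(128,215),190)[0]
y0=np.arctan2(e[1]-y,e[0]-x)
for V in([t,s],[t],[s]): print('shaft',fit(V,shaftf(),inc,[x,y,y0],hull=True,pad=3,step=(4,4,.05)))
E
```

```text
A 44 [541.88 126.52   0.56] 0.065 [np.float64(0.028), np.float64(0.031)]
A 58 [541.53 126.22   0.58] 0.229 [np.float64(0.069), np.float64(0.153)]
B 44 [ 5.5467e+02 -1.2370e+01  6.0000e-02] 0.046 [np.float64(0.01), np.float64(0.033)]
B 58 [ 5.5453e+02 -1.1740e+01  4.0000e-02] 0.244 [np.float64(0.03), np.float64(0.198)]
C 44 [443.63  15.54   0.86] 0.244 [np.float64(0.02), np.float64(0.21)]
C 58 [444.05  15.84   0.86] 0.151 [np.float64(0.015), np.float64(0.132)]
plate (array([ 5.03421754e+02, -2.79459751e+02, -1.65956822e-01]), np.float64(15.601957299989529))
(array([ 250.84375501, -190.97029307,   -0.41234568]), np.float64(1.0))
(array([ 5.02517685e+02, -2.92822717e+02, -1.92399533e-01]), np.float64(0.048327943769481706))
shaft (array([476.26719608, 352.3129043 ,   0.53527662]), np.float64(0.10153184857423259))
shaft (array([475.91082701, 352.72356956,   0.53394156]), np.float64(0.07309739530175167))
shaft (array([475.93930324, 352.0347592 ,   0.53464596]), np.float64(0.022444375731327314))
```

```bash
cat >> fit.py <<'E'
from scipy.spatial.transform import Rotation as Ro
def delta(p,xax,zax,st=None):
    """move to put grasp point at p with tool x along xax, z along zax (either sign tried)"""
    st=st or bot.sense(); R0=Ro.from_euler('xyz',st['orientation'])
    xax=np.array(xax,float)/np.linalg.norm(xax)
    print('t %.2f q'%st['t'],np.round(st['qpos'],2),'gp',np.round(st['tcp_pos']+155*R0.as_matrix()[:,0],1))
    for sg in(1,-1):
        z=sg*np.array(zax,float); z-=xax*(z@xax); z/=np.linalg.norm(z)
        R1=Ro.from_matrix(np.c_[xax,np.cross(z,xax),z]); w=np.degrees((R1*R0.inv()).as_rotvec())
        d=(np.array(p)-155*xax-st['tcp_pos'])/10
        print('z%+d'%sg,'shift cm',np.round(d,2),'turn',np.round(w,2))
def yawv(a): return np.array([np.cos(a),np.sin(a),0])
E
python3 - <<'E'
from fit import *
t=pickle.load(open('top0.pkl','rb'));s=pickle.load(open('scene0.pkl','rb'))
print(t['frame'][248,416],t['frame'][225,385])
def dk(f): f=f.astype(int); return ((f.max(2)<105)&(f.max(2)-f.min(2)<22)).astype(float)
x,y=502,-290
for v in([t],[s],[t,s]): print(fit(v,boxf(152,229,51),std(),[x,y,-.19],hull=True,mask=dk,step=(4,4,.05)))
for nm,h,p in(('A',44,[542,126,.56]),('B',44,[554.7,-12.4,.06])):
    for v in(t,s): print(nm,fit([v],vblock(h),std(),p,pad=4,step=(3,3,.1)))
delta([541.9,126.5,120],[0,0,-1],yawv(.56))
delta([554.7,-12.4,120],[0,0,-1],yawv(.06))
E
```

```text
[79 77 78] [78 76 78]
(array([ 5.02660572e+02, -2.89559506e+02, -1.53996860e-01]), np.float64(0.06961774637180222))
(array([ 5.02089104e+02, -2.93387748e+02, -1.91657758e-01]), np.float64(0.04817801649566173))
(array([ 5.02234339e+02, -2.92560685e+02, -1.86777016e-01]), np.float64(0.12346547946601158))
A (array([541.95720674, 127.09551156,   0.54935949]), np.float64(0.028113894736208105))
A (array([541.63078055, 125.76964639,   0.55858993]), np.float64(0.031051007345486412))
B (array([ 5.54339772e+02, -1.16504963e+01,  4.62244424e-02]), np.float64(0.010448627621448965))
B (array([ 5.54966337e+02, -1.27428787e+01,  4.63266423e-02]), np.float64(0.03355137021595594))
t 0.10 q [-1.11  0.24  0.    1.34 -0.    1.57] gp [ 221.6 -447.6  248.9]
z+1 shift cm [ 32.01  57.44 -12.89] turn [-3.000e-02 -1.200e-01  9.574e+01]
z-1 shift cm [ 32.01  57.44 -12.89] turn [-1.100e-01  3.000e-02 -8.426e+01]
t 0.10 q [-1.11  0.24  0.    1.34 -0.    1.57] gp [ 221.6 -447.6  248.9]
z+1 shift cm [ 33.29  43.55 -12.89] turn [-6.000e-02 -1.000e-01  6.709e+01]
z-1 shift cm [ 33.29  43.55 -12.89] turn [-1.1000e-01  6.0000e-02 -1.1291e+02]
```

Block heights: the 44 mm model fits (259,237) and (310,231), and the 58 mm model fits (301,272). The matched pair is A (542,126) and B (555,−12), and the enlarged crop agrees. I'm going above B first.

```bash
python3 -m jog '[4,4.5,-1,0,0,7,8.5, 8,9,-2,0,0,14,8.5, 12,13.5,-3,0,0,20,8.5, 16,18,-4,0,0,27,8.5, 18,22,-5,0,0,34,8.5]'
python3 -m jog '[4,4.5,-1,0,0,7,8.5, 8,9,-2,0,0,14,8.5, 12,13.5,-3,0,0,20,8.5, 15.3,18,-4,0,0,27,8.5, 15.3,21.55,-5,0,0,33,8.5]'
python3 -m jog '[0,0,0,0,0,0,8.5,0,0,0,0,0,0,8.5]'
python3 - <<'E'
from fit import *
t=snap('top');s=snap('scene');save(s,'s1.png',(230,180,530,400),2.6)
delta([554.7,-12.2,120],[0,0,-1],yawv(.048))
E
```

```text
t: 0.72
tcp_pos: [403.3, -226.2, 354.0]
orientation: [1.698, 1.571, 1.186]
force: [0.4, -0.4, 0.1]
finger_gap: 85.3
t: 1.35
tcp_pos: [556.7, -10.4, 303.5]
orientation: [0.424, 1.57, 0.488]
force: [-0.8, -0.4, 0.4]
finger_gap: 84.9
t: 1.6
tcp_pos: [554.7, -12.8, 304.5]
orientation: [-2.662, 1.57, -2.604]
force: [-0.6, -0.5, 0.2]
finger_gap: 84.9
t 1.70 q [-0.02  0.41 -0.02  1.14 -0.    1.49] gp [554.9 -13.6 150. ]
z+1 shift cm [-0.01  0.14 -3.  ] turn [ 0.02  0.03 -0.48]
z-1 shift cm [-0.01  0.14 -3.  ] turn [-4.0000e-02  3.0000e-02  1.7952e+02]
```

View pics/s1.png

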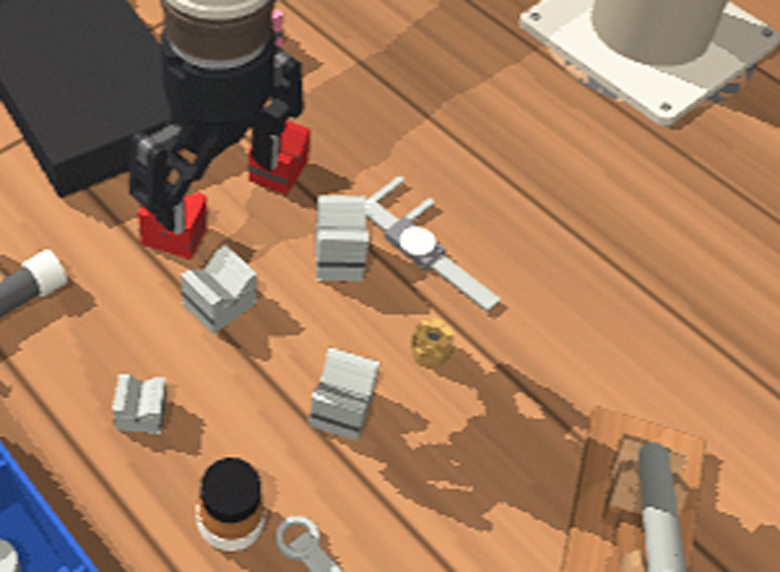

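Picture: the open gripper hangs over B (218,290 in the crop), with its jaws across the V. I now descend and grip.

```bash
python3 -m jog '[0,0.1,-4,0,0,-0.4,8.5, 0,0.1,-8,0,0,-0.4,8.5, 0,0.1,-11,0,0,-0.4,8.5, 0,0.1,-12.5,0,0,-0.4,8.5, 0,0.1,-12.5,0,0,-0.4,8.5]'
python3 -m jog '[0,0,0,0,0,0,4,0,0,0,0,0,0,4,0,0,0,0,0,0,4,0,0,0,0,0,0,4,0,0,0,0,0,0,4]'
python3 -m jog '[0,0,0,0,0,0,4,0,0,0,0,0,0,4]'
python3 -c "
from fit import *
delta([554.7,-12.2,25],[0,0,-1],yawv(.048)); print(bot.sense()['finger_gap'])"
```

```text
t: 2.33
tcp_pos: [554.6, -12.3, 179.2]
orientation: [3.109, 1.569, -3.124]
force: [0.0, 1.2, 0.3]
finger_gap: 84.9
t: 2.95
tcp_pos: [555.6, -11.6, 181.4]
orientation: [-0.157, 1.568, -0.106]
force: [-0.4, 0.0, 6.7]
finger_gap: 47.2
t: 3.2
tcp_pos: [555.6, -11.6, 181.4]
orientation: [-0.15, 1.568, -0.099]
force: [-0.9, 0.2, 6.2]
finger_gap: 47.5
t 3.20 q [-0.02  0.54 -0.17  0.85 -0.    1.5 ] gp [556.1 -11.6  26.4]
z+1 shift cm [-0.09 -0.06 -0.14] turn [ 0.02  0.17 -0.19]
z-1 shift cm [-0.09 -0.06 -0.14] turn [-2.7000e-01  3.0000e-02  1.7981e+02]
47.48488118263493
```

```bash
python3 -m jog '[0,0,1,0,0,0,4, 0,0,4,0,0,0,4, 0,0,8,0,0,0,4, 0,-2,12,0,0,-1,4, -1,-5,13,0,0,-3,4]'
python3 -m jog '[-1,-5,0,0,0,-2,4, -2,-10,0,0,0,-4,4, -3,-15,0,0,0,-6,4, -4,-20,0,0,0,-8,4, -5,-25,0,0,0,-9.8,4]'
python3 -m jog '[-0.2,-2,0,0,0,0,4, -0.45,-3.9,0,0,0,0,4, -0.45,-3.9,0,0,0,0,4,-0.45,-3.9,0,0,0,0,4]'
python3 - <<'E'
from fit import *
s=snap('scene');t=snap('top')
im=np.zeros((480,800,3),np.uint8)
cr=lambda s,a,b,c,d,k:cv2.resize(cv2.cvtColor(s['frame'][b:d,a:c],cv2.COLOR_RGB2BGR),None,fx=k,fy=k)
im[:]=np.hstack([cr(s,180,100,340,260,3)[:480,:400],cr(t,350,180,483,340,3)[:480,:400].copy() if 0 else cv2.resize(cr(t,350,180,484,340,3),(400,480))])
cv2.imwrite('pics/p1.png',im)
st=bot.sense();print(st['force'],st['finger_gap'])
delta([491.6,-351,100],[0,0,-1],yawv(-.175))
E
```

```text
t: 3.82
tcp_pos: [546.0, -61.4, 312.7]
orientation: [-0.082, 1.565, -0.082]
force: [0.2, -0.6, -4.9]
finger_gap: 47.8
t: 4.45
tcp_pos: [493.9, -312.7, 309.0]
orientation: [2.659, 1.568, 2.486]
force: [1.2, 0.4, -5.0]
finger_gap: 47.4
t: 4.95
tcp_pos: [490.6, -349.5, 309.4]
orientation: [2.202, 1.569, 2.031]
force: [0.5, 0.2, -5.3]
finger_gap: 47.2
[ 0.19406736  0.52137631 -5.92460828] 47.702174307687486
t 5.05 q [-0.62  0.5   0.13  1.2   0.    1.12] gp [ 490.7 -349.2  154.6]
z+1 shift cm [ 0.08 -0.16 -5.46] turn [-0.04 -0.02 -0.28]
z-1 shift cm [ 0.08 -0.16 -5.46] turn [ 3.0000e-02 -6.0000e-02  1.7972e+02]
```

View pics/p1.png

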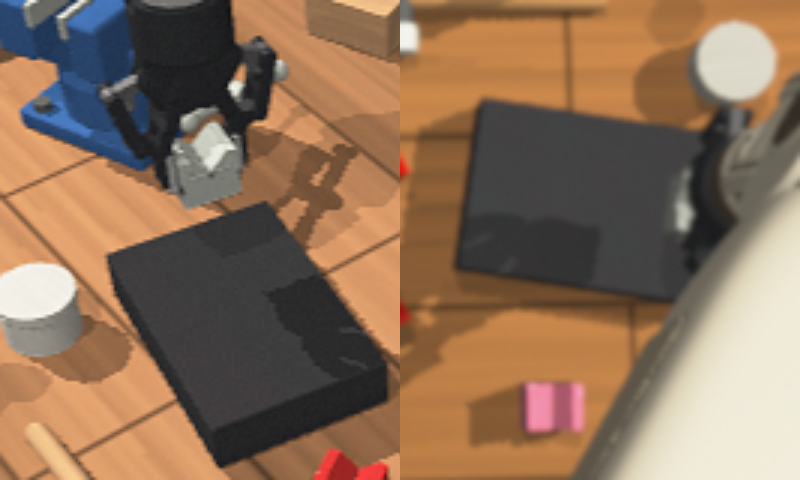

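Picture: block B is held level over the far end of the plate, V roughly along its length. I'm lowering in small steps and watching the force.

```bash
python3 -m jog '[0.1,-0.15,-2.5,0,0,0,4, 0.1,-0.15,-5,0,0,0,4, 0.1,-0.15,-6.8,0,0,0,4, 0.1,-0.15,-7.3,0,0,0,4, 0.1,-0.15,-7.45,0,0,0,4]'
python3 -m jog '[0,0,-0.05,0,0,0,4,0,0,-0.1,0,0,0,4,0,0,-0.15,0,0,0,4,0,0,-0.2,0,0,0,4,0,0,-0.2,0,0,0,4]'
```

```text
t: 5.68
tcp_pos: [491.8, -351.6, 235.5]
orientation: [-0.179, 1.571, -0.35]
force: [-0.5, 0.1, -4.6]
finger_gap: 47.2
t: 6.3
tcp_pos: [491.3, -352.1, 233.2]
orientation: [1.039, 1.571, 0.867]
force: [0.6, 0.5, -5.2]
finger_gap: 47.0
```

```bash
python3 -m jog '[0,0,-0.05,0,0,0,4,0,0,-0.05,0,0,0,4,0,0,-0.1,0,0,0,4,0,0,-0.1,0,0,0,4]'
python3 -m jog '[0,0,-0.05,0,0,0,4,0,0,-0.05,0,0,0,4,0,0,-0.1,0,0,0,4,0,0,-0.1,0,0,0,4]'
```

```text
t: 6.8
tcp_pos: [491.4, -352.1, 232.5]
orientation: [-0.558, 1.571, -0.73]
force: [-0.9, 0.3, -3.6]
finger_gap: 46.7
t: 7.3
tcp_pos: [491.3, -352.0, 232.4]
orientation: [-0.38, 1.57, -0.552]
force: [-4.8, 2.2, 4.9]
finger_gap: 47.3
```

Contact. I release it and go up towards A.

```bash
python3 -m jog '[0,0,0,0,0,0,5.2,0,0,0,0,0,0,6,0,0,0,0,0,0,8.5,0,0,0,0,0,0,8.5,0,0,0,0,0,0,8.5]'
python3 -m jog '[0,0,1.5,0,0,0,8.5,0,0,5,0,0,0,8.5,0,0,10,0,0,0,8.5,0.5,5,12,0,0,5,8.5,1,10,12,0,0,10,8.5]'
python3 - <<'E'
from fit import *
delta([541.9,126.5,120],[0,0,-1],yawv(.556))
E
```

```text
t: 7.92
tcp_pos: [491.4, -352.1, 231.1]
orientation: [3.137, 1.571, 2.965]
force: [0.7, 0.9, -0.4]
finger_gap: 85.1
t: 8.55
tcp_pos: [502.0, -251.9, 355.2]
orientation: [-0.434, 1.564, -0.43]
force: [1.2, -0.1, -0.2]
finger_gap: 85.0
t 8.55 q [-0.47  0.38  0.07  1.25  0.    1.1 ] gp [ 503.  -252.3  200.2]
z+1 shift cm [ 3.99 37.84 -8.02] turn [ 0.06  0.41 31.65]
z-1 shift cm [ 3.99 37.84 -8.02] turn [ 5.5000e-01 -9.0000e-02 -1.4834e+02]
```

```bash
python3 -m jog '[0.5,5.5,-1,0,0,5,8.5, 1,11,-2,0,0,10,8.5, 2,17,-3,0,0,15,8.5, 2.5,22.5,-4,0,0,20,8.5, 3,28,-5,0,0,26,8.5]'
python3 -m jog '[0.5,5.5,0,0,0,4,8.5, 1,9.8,0,0,0,5.6,8.5,1,9.8,0,0,0,5.6,8.5,1,9.8,0,0,0,5.6,8.5]'
python3 - <<'E'
from fit import *
delta([541.9,126.5,27],[0,0,-1],yawv(.556))
E
```

```text
t: 9.18
tcp_pos: [531.6, 29.8, 302.4]
orientation: [-0.426, 1.568, 0.034]
force: [1.0, -0.3, -0.2]
finger_gap: 84.9
t: 9.68
tcp_pos: [541.4, 125.8, 301.9]
orientation: [-0.949, 1.57, -0.395]
force: [-1.1, -0.4, 0.7]
finger_gap: 85.0
t 9.68 q [ 0.23  0.41 -0.03  1.13 -0.    1.25] gp [541.5 125.8 146.9]
z+1 shift cm [  0.05   0.07 -11.99] turn [0.02 0.04 0.1 ]
z-1 shift cm [  0.05   0.07 -11.99] turn [ 6.000e-02 -3.000e-02 -1.799e+02]
```

```bash
python3 -m jog '[0.05,0.07,-4,0,0,0,8.5, 0.05,0.07,-8,0,0,0,8.5, 0.05,0.07,-11,0,0,0,8.5, 0.05,0.07,-12,0,0,0,8.5, 0.05,0.07,-12,0,0,0,8.5]'
python3 -m jog '[0,0,0,0,0,0,4,0,0,0,0,0,0,4,0,0,0,0,0,0,4,0,0,0,0,0,0,4,0,0,0,0,0,0,4]'
python3 -m jog '[0,0,0,0,0,0,4,0,0,0,0,0,0,4]'
python3 -m jog '[0,0,1,0,0,0,4, 0,0,4,0,0,0,4, 0,0,8,0,0,0,4, 0,-2,12,0,0,-3,4, 0,-5,13,0,0,-6,4]'
python3 - <<'E'
from fit import *
print(bot.sense()['finger_gap'])
delta([512.4,-233,154],[0,0,-1],yawv(-.175))
E
```

```text
t: 10.3
tcp_pos: [542.0, 125.7, 181.3]
orientation: [2.96, 1.57, -2.771]
force: [-0.2, 0.1, 0.4]
finger_gap: 84.9
t: 10.92
tcp_pos: [542.3, 126.7, 182.8]
orientation: [-0.654, 1.569, -0.1]
force: [-1.1, 0.4, 6.2]
finger_gap: 47.3
t: 11.18
tcp_pos: [542.3, 126.6, 182.7]
orientation: [-0.667, 1.569, -0.113]
force: [-1.8, -0.7, 5.6]
finger_gap: 47.0
t: 11.8
tcp_pos: [542.6, 77.1, 314.3]
orientation: [-0.251, 1.566, 0.199]
force: [1.2, -0.4, -6.5]
finger_gap: 47.2
47.16476643933378
t 11.80 q [ 0.14  0.39 -0.03  1.15  0.    1.26] gp [543.3  77.2 159.3]
z+1 shift cm [ -3.02 -31.01  -0.53] turn [ 3.00e-02  2.90e-01 -3.58e+01]
z-1 shift cm [ -3.02 -31.01  -0.53] turn [-3.800e-01  4.000e-02  1.442e+02]
```

```bash
python3 -m jog '[-0.5,-5.5,0,0,0,-6,4, -1,-11,0,0,0,-12,4, -1.5,-16.5,0,0,0,-18,4, -2,-22,0,0,0,-24,4, -2.5,-27,0,0,0,-30,4]'
python3 -m jog '[-0.3,-2,0,0,0,-3,4, -0.55,-4.1,0,0,0,-5.7,4,-0.55,-4.1,0,0,0,-5.7,4,-0.55,-4.1,0,0,0,-5.7,4]'
python3 - <<'E'
from fit import *
s=snap('scene'); t=snap('top'); pickle.dump((t,s),open('v2.pkl','wb'))
for v in ([s],[t]):
  print(fit(v,vblock(44),std(51),[491.4,-352,-.173],pad=4,step=(3,3,.1)))
delta([511.9,-233.9,79],[0,0,-1],yawv(-.173))
E
```

```text
t: 12.42
tcp_pos: [516.0, -194.9, 310.7]
orientation: [2.731, 1.569, 2.653]
force: [0.7, 0.0, -5.1]
finger_gap: 47.0
t: 12.92
tcp_pos: [511.5, -233.5, 311.0]
orientation: [2.236, 1.57, 2.064]
force: [-0.6, -0.0, -5.9]
finger_gap: 47.2
(array([ 5.02193179e+02, -3.07353269e+02, -1.28591021e-01]), np.float64(0.6841950724032911))
(array([ 4.95899527e+02, -3.50959131e+02, -3.66971527e-01]), np.float64(0.565424188571852))
t 13.03 q [-0.43  0.42  0.01  1.16  0.    1.31] gp [ 511.5 -233.2  156.1]
z+1 shift cm [ 0.03 -0.06 -7.71] turn [-0.03 -0.02 -0.06]
z-1 shift cm [ 0.03 -0.06 -7.71] turn [ 3.0000e-02 -5.0000e-02  1.7994e+02]
```

```bash
python3 -m jog '[0.05,-0.05,-2.5,0,0,0,4, 0.05,-0.05,-5,0,0,0,4, 0.05,-0.05,-6.8,0,0,0,4, 0.05,-0.05,-7.3,0,0,0,4, 0.05,-0.05,-7.5,0,0,0,4]'
python3 -m jog '[0,0,-0.05,0,0,0,4,0,0,-0.1,0,0,0,4,0,0,-0.15,0,0,0,4,0,0,-0.2,0,0,0,4,0,0,-0.2,0,0,0,4]'
python3 -m jog '[0,0,-0.05,0,0,0,4,0,0,-0.05,0,0,0,4,0,0,-0.1,0,0,0,4,0,0,-0.1,0,0,0,4]'
```

```text
t: 13.65
tcp_pos: [512.3, -234.4, 236.5]
orientation: [-0.174, 1.57, -0.347]
force: [-0.2, -0.2, -6.0]
finger_gap: 47.1
t: 14.28
tcp_pos: [511.8, -234.9, 234.2]
orientation: [-2.822, 1.571, -2.996]
force: [-0.0, -1.3, -5.7]
finger_gap: 47.5
t: 14.78
tcp_pos: [511.9, -234.9, 233.8]
orientation: [-0.405, 1.57, -0.579]
force: [-1.8, 1.4, 0.6]
finger_gap: 47.1
```

```bash
python3 -m jog '[0,0,-0.05,0,0,0,4,0,0,-0.05,0,0,0,4,0,0,-0.05,0,0,0,5.2,0,0,-0.05,0,0,0,6,0,0,-0.05,0,0,0,8.5]'
python3 -m jog '[0,0,0,0,0,0,8.5,0,0,0,0,0,0,8.5,0,0,1.5,0,0,0,8.5,0,0,5,0,0,0,8.5,0,2,10,0,0,0,8.5]'
python3 -m jog '[0,5,3,0,0,0,8.5,0,11,5,0,0,0,8.5,0,17,5,0,0,0,8.5,0,23,5,0,0,0,8.5,0,28,5,0,0,0,8.5]'
python3 - <<'E'
from fit import *
s=snap('scene'); t=snap('top'); pickle.dump((t,s),open('v3.pkl','wb'))
for p in([491.4,-352,-.173],[511.9,-235,-.173]):
 for v in ([s],[t]):
  print(fit(v,vblock(44),std(51),p,pad=4,step=(3,3,.1)))
im=np.hstack([cv2.resize(x,(400,400)) for x in (s['frame'][140:290,190:340],t['frame'][190:300,360:470])])
cv2.imwrite('pics/v3.png',im[:,:,::-1])
for c in (0,20,-20):
  h=.534;a=np.array([np.cos(.6109)*np.cos(h),np.cos(.6109)*np.sin(h),np.sin(.6109)])
g=np.array([476,352.3,100])+8*a; n=np.array([-np.sin(.6109)*np.cos(h),-np.sin(.6109)*np.sin(h),np.cos(.6109)])
print('axis',a,'n',n,'g',g)
delta(g+80*n,-n,[-np.sin(h),np.cos(h),0])
E
```

```text
t: 15.4
tcp_pos: [512.2, -235.0, 232.8]
orientation: [-0.228, 1.57, -0.402]
force: [-0.6, 0.1, 0.4]
finger_gap: 76.1
t: 16.02
tcp_pos: [511.4, -215.4, 333.5]
orientation: [3.067, 1.569, 2.891]
force: [0.5, 0.2, 0.3]
finger_gap: 84.3
t: 16.65
tcp_pos: [511.5, 67.3, 384.3]
orientation: [0.342, 1.569, 0.169]
force: [1.7, -0.4, 0.8]
finger_gap: 84.6
(array([ 4.90956809e+02, -3.52989503e+02, -1.51006957e-01]), np.float64(0.32344419965380744))
(array([ 4.95369616e+02, -3.55635344e+02, -2.89583801e-01]), np.float64(0.476335908100614))
(array([ 5.11703734e+02, -2.35821675e+02, -1.24586613e-01]), np.float64(0.40900765807019485))
(array([ 5.14447955e+02, -2.37117220e+02, -1.55213610e-01]), np.float64(0.5147074580394678))
axis [0.70509093 0.41692228 0.57360491] n [-0.49374651 -0.29195372  0.81913211] g [481.64072743 355.63537825 104.58883929]
t 16.75 q [0.13 0.28 0.01 1.29 0.   1.87] gp [511.8  69.7 229. ]
z+1 shift cm [-14.59  21.77  -8.69] turn [-24.82 -35.96 125.19]
z-1 shift cm [-14.59  21.77  -8.69] turn [ 29.7  -20.3  -48.23]
```

View pics/v3.png

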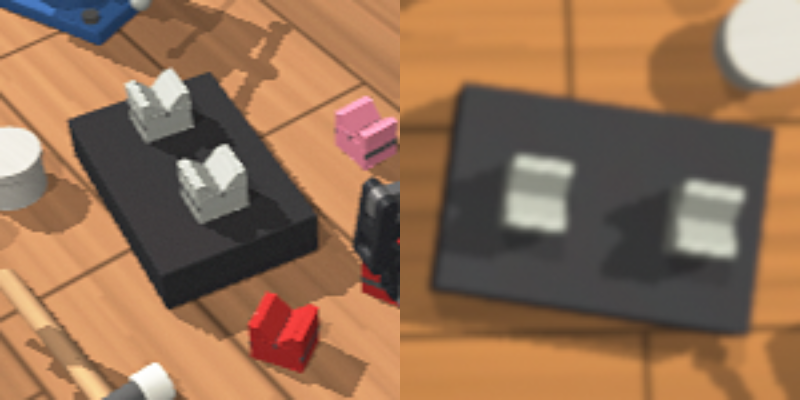

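Picture: both blocks stand on the plate, V's up and in line, about 119 mm apart (scene fit and TCP readings). Next I swing and tilt the tool to come in square above the shaft.

```bash
python3 -m jog '[-1.2,2,0,-1.94,-2.82,9.82,8.5, -2.4,4,0,-3.88,-5.64,19.64,8.5, -3.6,6,0,-5.82,-8.46,29.46,8.5, -4.8,8,0,-7.76,-11.28,39.28,8.5, -6,10,0,-9.7,-14.1,49.1,8.5]'
python3 -m jog '[-1.2,2,0,-1.94,-2.82,9.82,8.5, -2.4,4,0,-3.88,-5.64,19.64,8.5, -3.6,6,0,-5.82,-8.46,29.46,8.5, -4.8,8,0,-7.76,-11.28,39.28,8.5, -6,10,0,-9.7,-14.1,49.1,8.5]'
python3 -m jog '[-1.2,1,0,-1.94,-2.82,9.82,8.5, -2.6,1.8,-1,-3.88,-5.64,19.64,8.5, -2.6,1.8,-2,-5.4,-7.8,27,8.5,-2.6,1.8,-2,-5.4,-7.8,27,8.5,-2.6,1.8,-2,-5.4,-7.8,27,8.5]'
python3 - <<'E'
from fit import *
h=.534
a=np.array([np.cos(.6109)*np.cos(h),np.cos(.6109)*np.sin(h),np.sin(.6109)])
g=np.array([476,352.3,100])+8*a; n=np.array([-np.sin(.6109)*np.cos(h),-np.sin(.6109)*np.sin(h),np.cos(.6109)])
delta(g+80*n,-n,[-np.sin(h),np.cos(h),0])
E
```

```text
t: 17.38
tcp_pos: [451.5, 165.1, 383.8]
orientation: [-0.862, 1.278, -0.168]
force: [-0.7, -0.3, 0.0]
finger_gap: 85.1
t: 18.0
tcp_pos: [391.6, 265.1, 383.8]
orientation: [-1.312, 1.044, 0.279]
force: [0.1, -0.2, 1.1]
finger_gap: 85.4
t: 18.62
tcp_pos: [366.4, 282.9, 363.7]
orientation: [-1.566, 0.957, 0.529]
force: [-0.3, -0.4, 0.3]
finger_gap: 85.1
t 18.62 q [ 0.68 -0.03 -0.53  0.46 -0.09  0.13] gp [443.4 328.  237. ]
z+1 shift cm [-0.08  0.41 -6.66] turn [-0.23  0.05  0.52]
z-1 shift cm [-0.08  0.41 -6.66] turn [  88.92   52.29 -146.87]
```

```bash
python3 -m jog '[-0.1,0.4,-3.5,0,0,0.5,8.5, -0.1,0.4,-6.65,-0.2,0,0.5,8.5, 1.9,1.6,-10,-0.2,0,0.5,8.5, 3.3,2.4,-12.2,-0.2,0,0.5,8.5, 3.85,2.75,-13.2,-0.2,0,0.5,8.5]'
python3 -m jog '[0,0,0,0,0,0,8.5,0,0,0,0,0,0,8.5]'
python3 - <<'E'
from fit import *
s=snap('scene');save(s,'g1.png',(400,280,560,470),3)
h=.534
a=np.array([np.cos(.6109)*np.cos(h),np.cos(.6109)*np.sin(h),np.sin(.6109)])
g=np.array([476,352.3,100])+8*a; n=np.array([-np.sin(.6109)*np.cos(h),-np.sin(.6109)*np.sin(h),np.cos(.6109)])
delta(g,-n,[-np.sin(h),np.cos(h),0])
print(fit([s],shaftf(),inc,[476,352.3,h],hull=True,pad=3,step=(4,4,.05)))
E
```

```text
t: 19.25
tcp_pos: [405.3, 310.9, 229.9]
orientation: [-1.572, 0.961, 0.534]
force: [0.4, -0.4, 0.6]
finger_gap: 85.0
t: 19.5
tcp_pos: [404.5, 310.7, 231.7]
orientation: [-1.571, 0.959, 0.536]
force: [0.9, 0.4, 1.6]
finger_gap: 84.7
t 19.55 q [ 0.68  0.25 -0.63  0.08 -0.08  0.11] gp [481.1 356.2 105. ]
z+1 shift cm [ 0.07 -0.03 -0.03] turn [-0.03  0.09 -0.12]
z-1 shift cm [ 0.07 -0.03 -0.03] turn [-88.88 -52.66 147.26]
(array([475.93305893, 352.02732862,   0.53466419]), np.float64(0.03369778245461511))
```

View pics/g1.png

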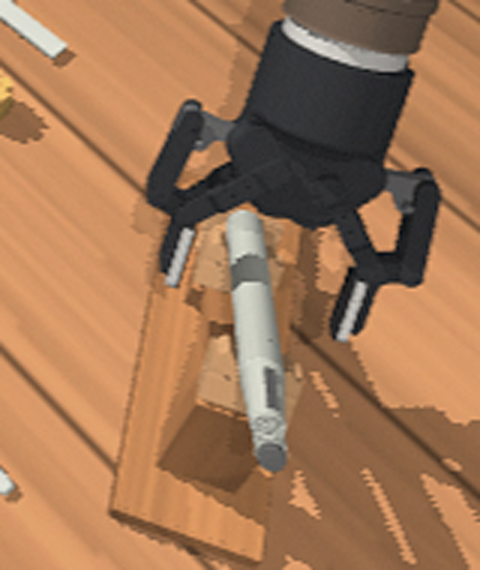

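Picture: the jaws straddle the shaft (240,250 in the crop) between the saddles. I close and lift square to the axis.

```bash
python3 -m jog '[0,0,0,0,0,0,1.5,0,0,0,0,0,0,1.5,0,0,0,0,0,0,1.5,0,0,0,0,0,0,1.5,0,0,0,0,0,0,1.5]'
python3 -m jog '[0,0,0,0,0,0,1.5,0,0,0,0,0,0,1.5,0,0,0,0,0,0,1.5]'
python3 - <<'E'
from fit import *
st=bot.sense();print(st['moment']); delta([481.6,355.6,104.6],[.49374651,.29195372,-.81913211],[-np.sin(.534),np.cos(.534),0])
E
python3 -m jog '[-0.25,-0.15,0.4,0,0,0,1.5,-1,-0.6,1.65,0,0,0,1.5,-2.5,-1.45,4.1,0,0,0,1.5,-4,-2.35,6.55,0,0,0,1.5,-5.5,-3.2,9,0,0,0,1.5]'
python3 -m jog '[-0.5,-0.3,1,0,0,0,1.5,-0.5,-0.3,1,0,0,0,1.5]'
python3 - <<'E'
from fit import *
st=bot.sense();print(st['force'],st['moment'],st['finger_gap'])
u=np.array([.172,.985,0])
m=np.array([501.6,-293.5,0])
delta(np.r_[(m+8*u)[:2],170],[0,0,-1],[-.985,.172,0])
E
```

```text
t: 20.18
tcp_pos: [404.6, 309.9, 231.0]
orientation: [-1.575, 0.959, 0.531]
force: [-1.3, -4.7, 5.8]
finger_gap: 20.4
t: 20.55
tcp_pos: [404.6, 309.9, 231.0]
orientation: [-1.575, 0.959, 0.531]
force: [-1.7, -4.5, 4.5]
finger_gap: 20.5
[-0.84078765  0.27982413 -0.35903123]
t 20.55 q [ 0.67  0.25 -0.63  0.08 -0.08  0.11] gp [481.3 354.9 104.1]
z+1 shift cm [0.05 0.05 0.05] turn [ 0.11  0.09 -0.02]
z-1 shift cm [0.05 0.05 0.05] turn [-88.94 -52.4  147.34]
t: 21.18
tcp_pos: [347.3, 277.4, 319.5]
orientation: [-1.572, 0.966, 0.536]
force: [0.2, 0.0, -4.8]
finger_gap: 20.3
t: 21.42
tcp_pos: [343.9, 275.5, 330.6]
orientation: [-1.571, 0.96, 0.537]
force: [-0.5, 0.7, -4.8]
finger_gap: 20.3
[-0.45464139  0.65152088 -4.76747017] [-0.59437559  1.11472575  0.01568357] 20.285330934423897
t 21.43 q [ 0.7  -0.04 -0.63  0.37 -0.1   0.14] gp [420.3 320.9 203.6]
z+1 shift cm [ 15.91 -56.11  -0.56] turn [-29.68  20.48  47.74]
z-1 shift cm [ 15.91 -56.11  -0.56] turn [  24.76   35.9  -125.75]
```

```bash
python3 -m jog '[0.8,-3,1,-3,2.05,4.8,1.5, 2,-8,2,-8,5.5,12.8,1.5, 3.5,-13,3,-13,8.95,20.9,1.5, 5,-18,3,-18,12.4,28.9,1.5, 6.5,-23,3,-23,15.9,37,1.5]'
python3 -m jog '[1.5,-5,0,-4,2.7,6.4,1.5, 3,-10,0,-6.68,4.6,10.7,1.5, 4.5,-15.5,0,-6.68,4.6,10.7,1.5, 6,-21,0,-6.68,4.6,10.7,1.5, 7.5,-26,0,-6.68,4.6,10.7,1.5]'
python3 -m jog '[1,-4,0,0,0,0,1.5, 1.9,-7.1,0,0,0,0,1.5,1.9,-7.1,0,0,0,0,1.5,1.9,-7.1,0,0,0,0,1.5]'
cat > chk.py <<'E'
from fit import *
def shaft_place(F,p): # x,y,yaw,pitch,z
    R=Ro.from_euler('ZY',[p[2],-p[3]]).as_matrix(); return F@R.T+[p[0],p[1],p[4]]
E
python3 - <<'E'
from chk import *
st=bot.sense();print(st['force'],st['moment'],st['finger_gap'])
s=snap('scene');save(s,'h1.png',(170,90,370,260),4)
u=np.array([.172,.985,0]); m=np.array([501.6,-293.5,0])
delta(np.r_[(m+8*u)[:2],95.6],[0,0,-1],[-.985,.172,0])
E
```

```text
t: 22.05
tcp_pos: [410.1, 45.5, 360.0]
orientation: [-1.913, 1.429, 0.867]
force: [1.0, 0.4, -6.2]
finger_gap: 20.2
t: 22.68
tcp_pos: [485.1, -215.2, 358.8]
orientation: [-2.189, 1.567, 0.772]
force: [0.5, 0.9, -4.3]
finger_gap: 20.5
t: 23.18
tcp_pos: [503.2, -283.7, 358.8]
orientation: [-1.648, 1.566, 1.314]
force: [-0.8, 0.8, -5.0]
finger_gap: 20.3
[-0.81189922  0.810808   -4.96694327] [-0.1174732   0.01128578 -0.00759819] 20.311694058446133
t 23.23 q [-0.51  0.42  0.13  1.29  0.   -1.91] gp [ 503.3 -282.6  204.3]
z+1 shift cm [-1.000e-02 -2.400e-01 -1.087e+01] turn [-0.22  0.08  0.34]
z-1 shift cm [-1.000e-02 -2.400e-01 -1.087e+01] turn [ 1.3000e-01  3.5000e-01 -1.7966e+02]
```

View pics/h1.png

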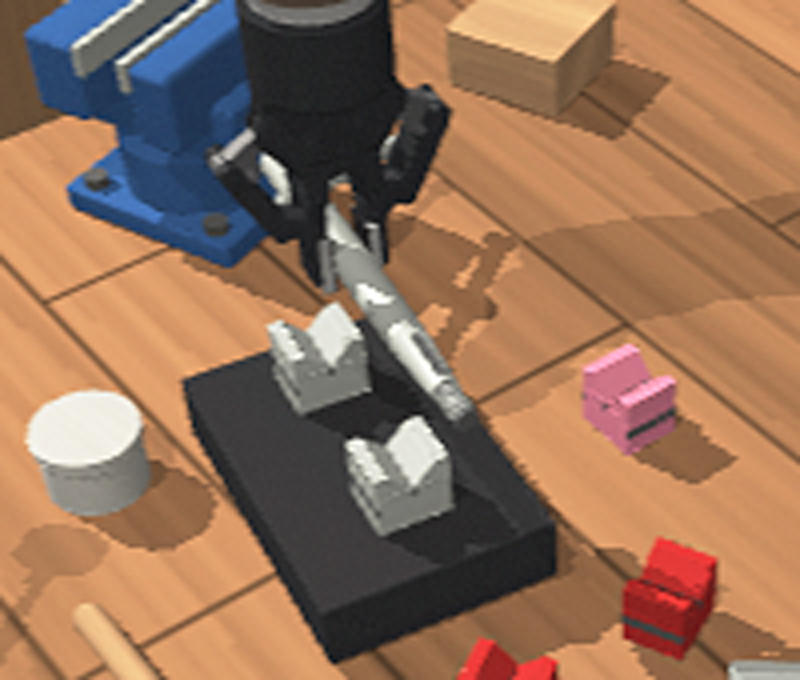

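```bash
python3 - <<'E'
from chk import *
s=snap('scene'); g=np.array([503.3,-282.6,204.3]);u=np.array([.17,.985,0])
for p in (0,.03,-.03):
  print(p,proj(s,[g+d*(np.cos(p)*u+np.array([0,0,np.sin(p)])) for d in(153,82)]).round(1).tolist())
def warm(f): return grey(f)
def place(F,p): return shaft_place(F-[8,0,0],[g[0]+p[0],g[1],p[1],p[2],204.3+p[3]])
# fit only thread half
half=[shaftf()[1],shaftf()[2],shaftf()[3]]
half=[np.array([[x,11*np.cos(k),11*np.sin(k)] for x in(40,90) for k in np.arange(0,6.3,.3)])]+shaftf()[1:]
print(fit([s],half,place,[0,1.397,0,0],hull=True,pad=2,step=(2,.03,.03,3)))
E
python3 -m jog '[0,-0.25,-2.5,-0.2,0,0.3,1.5, 0,-0.25,-5,-0.2,0,0.3,1.5,0,-0.25,-7.5,-0.2,0,0.3,1.5,0,-0.25,-9,-0.2,0,0.3,1.5,0,-0.25,-9.5,-0.2,0,0.3,1.5]'
python3 -m jog '[0,0,0,0,0,0,1.5]'
python3 - <<'E'
from chk import *
s=snap('scene');t=snap('top')
im=np.hstack([cv2.resize(x,(400,400)) for x in (s['frame'][150:270,200:320],t['frame'][190:300,360:470])])
cv2.imwrite('pics/h2.png',im[:,:,::-1]); 
u=np.array([.172,.985,0]); m=np.array([501.6,-293.5,0])
delta(np.r_[(m+8*u)[:2],95.6],[0,0,-1],[-.985,.172,0])
E
```

```text
0 [[286.7, 193.8], [271.6, 173.6]]
0.03 [[286.6, 192.0], [271.5, 172.6]]
-0.03 [[286.8, 195.4], [271.6, 174.5]]
(array([ 9.9786824 ,  1.4610685 , -0.18403186, 24.55581743]), np.float64(0.3442502029295549))
t: 23.9
tcp_pos: [502.9, -285.5, 264.9]
orientation: [-3.016, 1.569, -0.048]
force: [0.0, -0.1, -5.0]
finger_gap: 20.1
t: 24.02
tcp_pos: [503.3, -286.0, 266.1]
orientation: [3.018, 1.567, -0.297]
force: [-0.6, 0.5, -4.6]
finger_gap: 20.5
t 24.12 q [-0.52  0.48 -0.01  1.07  0.   -1.91] gp [ 504.3 -286.7  111.8]
z+1 shift cm [-0.05  0.07 -1.62] turn [0.11 0.29 0.06]
z-1 shift cm [-0.05  0.07 -1.62] turn [ 4.6000e-01 -1.7000e-01 -1.7994e+02]
```

View pics/h2.png

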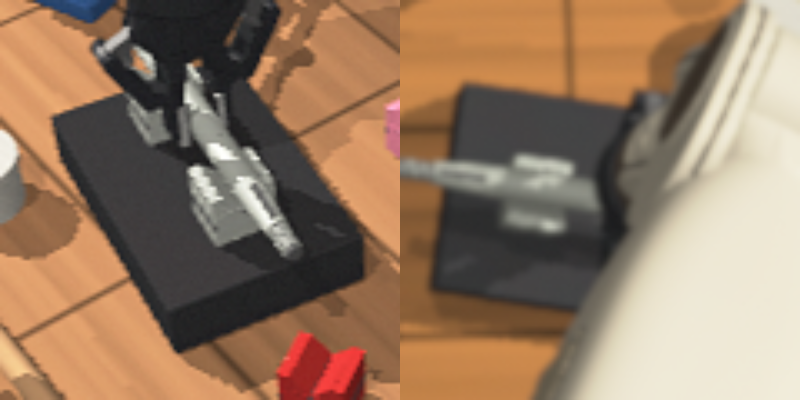

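Picture: the shaft is in line with both V's and just above them. I lower it in small steps until contact.

```bash
python3 -m jog '[0,0,-0.4,0,0,0,1.5,0,0,-0.8,0,0,0,1.5,-0.03,0,-1,0,0,0,1.5,-0.03,0,-1.1,0,0,0,1.5,-0.03,0,-1.15,0,0,0,1.5]'
python3 -m jog '[0,0,-0.05,0,0,0,1.5,0,0,-0.1,0,0,0,1.5,0,0,-0.1,0,0,0,1.5,0,0,-0.15,0,0,0,1.5,0,0,-0.15,0,0,0,1.5]'
python3 -c "
from fit import *
print(bot.sense()['moment']);delta([502.9,-286,95.6],[0,0,-1],[-.985,.172,0])"
```

```text
t: 24.75
tcp_pos: [502.7, -286.2, 254.1]
orientation: [3.071, 1.568, -0.244]
force: [0.5, -0.2, -5.5]
finger_gap: 20.1
t: 25.38
tcp_pos: [502.7, -286.1, 252.7]
orientation: [3.07, 1.568, -0.245]
force: [-0.5, -0.2, -6.5]
finger_gap: 20.4
[-0.09459217  0.06120157 -0.02436674]
t 25.38 q [-0.52  0.5  -0.03  1.04  0.   -1.91] gp [ 503.2 -286.3   97.7]
z+1 shift cm [ 0.02  0.01 -0.21] turn [0.04 0.18 0.07]
z-1 shift cm [ 0.02  0.01 -0.21] turn [ 2.8000e-01 -7.0000e-02 -1.7993e+02]
```

```bash
python3 -m jog '[0,0,-0.05,0,0,0,1.5,0,0,-0.1,0,0,0,1.5,0,0,-0.1,0,0,0,1.5]'
python3 -m jog '[0,0,-0.05,0,0,0,1.5,0,0,-0.1,0,0,0,1.5,0,0,-0.1,0,0,0,1.5]'
python3 -c "
from fit import *
print(bot.sense()['force'],bot.sense()['moment'])"
```

```text
t: 25.75
tcp_pos: [502.7, -286.2, 251.7]
orientation: [3.056, 1.568, -0.259]
force: [-0.3, -0.5, -4.7]
finger_gap: 20.3
t: 26.12
tcp_pos: [502.7, -286.2, 251.3]
orientation: [3.02, 1.567, -0.296]
force: [-2.2, 1.5, 1.3]
finger_gap: 20.3
[-2.18502405  1.52034444  1.29480723] [0.24050007 0.48722048 0.0679085 ]
```

```bash
python3 -m jog '[0,0,-0.05,0,0,0,1.5,0,0,-0.05,0,0,0,1.5,0,0,-0.05,0,0,0,1.5]'
python3 -c "
from fit import *
print(bot.sense()['force'],bot.sense()['moment'])"
```

```text
t: 26.5
tcp_pos: [502.6, -286.2, 251.2]
orientation: [3.003, 1.567, -0.313]
force: [-3.4, 1.0, 4.9]
finger_gap: 20.3
[-3.37688909  0.99586304  4.86844052] [0.32847272 0.75794135 0.01545167]
```

```bash
python3 -m jog '[-0.04,0,0,0,0,0,1.5,-0.04,0,0,0,0,0,2.4,-0.04,0,0,0,0,0,2.8,-0.04,0,0,0,0,0,3.5,-0.04,0,0,0,0,0,5]'
python3 -m jog '[0,0,0,0,0,0,8.5,0,0,0,0,0,0,8.5,0,0,1,0,0,0,8.5,0,0,4,0,0,0,8.5,0,0,9,0,0,0,8.5]'
python3 -m jog '[0,0,5,0,0,0,8.5,0,5,8,0,0,0,8.5,0,11,8,0,0,0,8.5,0,17,8,0,0,0,8.5,0,23,8,0,0,0,8.5]'
python3 -m jog '[0,6,0,0,0,0,8.5,0,12,0,0,0,0,8.5,0,12,0,0,0,0,8.5,0,12,0,0,0,0,8.5]'
python3 - <<'E'
from chk import *
s=snap('scene');t=snap('top')
f=[s['frame'].copy(),t['frame'].copy()]
u=np.array([.172,.985,0]); m=np.array([501.6,-293.5,95.6])
print(bot.sense()['force'])
for v in(s,t): print(proj(v,[m-90*u,m+90*u,m+161*u]).round(1).tolist())
im=np.hstack([cv2.resize(x,(400,400),interpolation=cv2.INTER_CUBIC) for x in (f[0][140:290,190:340],f[1][190:300,360:470])])
im=np.vstack([im,cv2.resize(np.hstack([f[0],f[1]])[60:],(800,200)) if 0 else np.hstack([cv2.resize(s['frame'][220:400,260:540],(400,200)),cv2.resize(t['frame'][150:330,170:450],(400,200))])])
cv2.imwrite('pics/end.png',im[:,:,::-1])
E
```

```text
t: 27.12
tcp_pos: [502.4, -286.2, 250.1]
orientation: [3.047, 1.567, -0.269]
force: [-0.6, -0.4, 0.4]
finger_gap: 49.7
t: 27.75
tcp_pos: [501.7, -285.8, 339.9]
orientation: [-1.095, 1.57, 1.873]
force: [0.6, -1.0, 0.5]
finger_gap: 85.0
t: 28.38
tcp_pos: [501.9, -54.5, 421.3]
orientation: [3.133, 1.566, -0.183]
force: [0.8, 0.6, 0.4]
finger_gap: 84.8
t: 28.88
tcp_pos: [502.2, 63.9, 420.7]
orientation: [2.984, 1.567, -0.331]
force: [0.5, -0.4, -0.3]
finger_gap: 85.4
[-0.72519371  0.41823404 -0.35424168]
[[243.5, 165.4], [274.4, 209.8], [288.4, 229.8]]
[[456.8, 251.1], [386.1, 240.5], [358.3, 236.3]]
```

View pics/end.png

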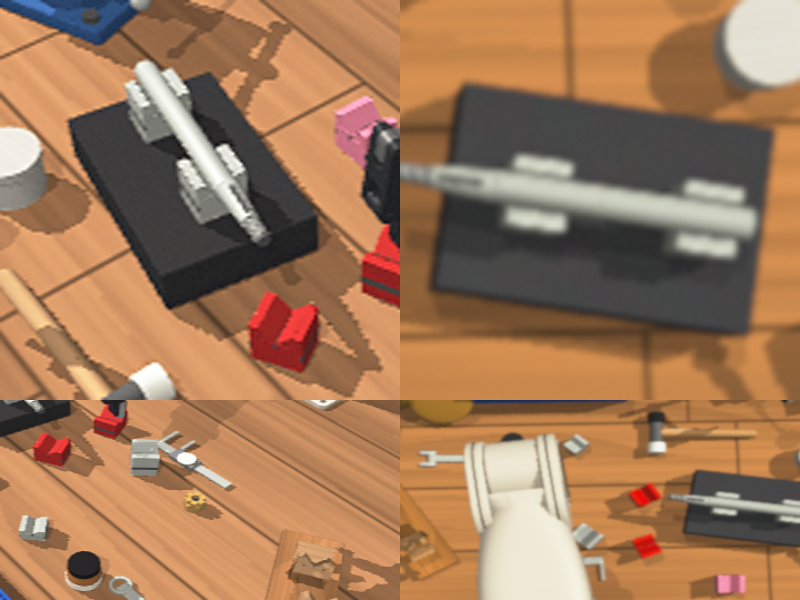

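Picture: the shaft lies in both V's. Its ends appear at (243.6,165) and (288,230), where the level model predicts (243.5,165.4) and (288.4,229.8). The odd blocks, the nut and the jar look unmoved.

```bash
python3 -c "
from workcell import bot
print(bot.sign_off())"
```

```text
the job is handed in; nothing more can be done
None
```

The two matching 44 mm V-blocks stand on the granite plate with their V's up and in line. The propeller shaft lies level in both V's on its straight part, and I've handed the job in. The robot clock read about 29 s at the end, with the gripper open and well clear.

- **Picking the pair:** the 44 mm model fitted the blocks at (542, 126) and (555, −12) clearly better than the 58 mm one. The block at (444, 16) fitted 58 mm better, so I left it along with the small one.
- **Spacing:** the gripper positions at release put the blocks about 119 mm apart. The scene camera agreed to about 2 mm.
- **Shaft:** both its ends appeared within 1 pixel of where a level shaft in the V's should be. Everything was set down until contact before release, and the force readings I saw while setting down stayed under about 7 N.

**Checks that failed or disagreed:**
- Shape fits against the dark plate were poor because my grey mask also picked up the plate. The block yaw from the top view was unreliable, and one tilt fit of the held shaft was useless. I relied on the pictures, the projected points and the robot's own readings instead.
- The two cameras disagreed on the plate's yaw by about 2 degrees (−0.154 against −0.192 rad), so I lined the blocks up at −0.173 rad, between the two.
- I checked by eye only that the other items had not moved. The arm hid part of the last top view.

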